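# Bolt the scrap-metal chest shut

### The arm

A 6-joint arm with a two-finger parallel gripper is mounted at the origin on the work surface. World frame = base frame: x ahead of the robot, y to its left, z up, the work surface at z = 0. Lengths are in m, angles in rad, forces in N, time in s.
With the tool pointing down it reaches from about 0.25 to 0.85 m from the base axis. Payload 12.5 kg.
Tool frame: the origin (TCP) lies midway between the tips of the shut fingers; the grasp point (between the pads) lies 19 mm behind it (r.pinch_z is the z of the grasp point in the tool frame, in m); z points along the fingers, y is the direction in which the jaws open and shut (so a half turn about z gives the same grasp; the last joint's range is limited). The gripper opens to 93 mm and grips with 3 to 60 N. Pads are 15 mm wide; open, the fingers measure 128 mm over their backs; the gripper's body (75 mm by 188 mm) begins 65 mm behind the grasp point.
Start: joints at [-1.209, 0.351, 1.652, -0, 1.139, -0.085], TCP at [0.238, -0.496, 0.219] pointing down, gripper open.
Joint ranges: [-2.75, 2.75], [-0.79, 2.1], [0.01, 2.65], [-1.57, 4.71], [0.07, 3.14], [-2.87, 2.87]. Speed limits (rad/s): [2.22, 2.22, 2.79, 3.14, 3.14, 3.14].

### API

Orientations are given as a unit quaternion [x, y, z, w].
In Python, from cell import r, eyes gives the robot as it stands.
- The arm moves only by the tool move_arm, never from a script. Its argument "plan" is a list of rows, each a list of 4 numbers: the shift along the tool's x, y, z in units of 30 mm (1.0 is 30 mm), then the turn about the tool's z in units of 5 degrees (1.0 is 5 degrees). A call has 1 to 10 rows; each row is the pose to reach, as a shift and turn from the pose commanded when the call began, along the tool's axes at that moment; what a row does not reach only later rows make up. A row lasts 1/12 s, in which the tool goes at most 41.7 mm and 7.16 degrees, less where a joint would pass 70% of its speed; a pose out of reach is approached as far as the arm can. A call with a gripper value outside its range is refused whole. "hand" is the closure, from -1 (fully open) to 1 (shut), so that 0 is half open, set as the call begins (left out, the last holds). The fingers move at their own pace and stop on an object; "newtons" is the grip in N (left out, the last holds). Time passes only in rows, so rows that repeat a pose let the fingers close. It gives the time, the measured TCP pose, the force and the opening at its end, in the units of the state.
- r.get_obs(): the state, without advancing time (a new reading comes with each control period).
- eyes.snapshot(name): name is "side" or "top"; returns the picture (384x512x3 uint8, red, green, blue); there is no depth.
- eyes.get_calibration(name): a dict with "mtx" (3x3 intrinsics, pixels), "R" (3x3) and "t" (3): a world point X has camera coordinates R X + t. Camera axes: x right, y down, z forward; pixel columns grow to the right and rows downward; lengths in m; the calibration is good to about 2 mm. A picture is of the moment at which its call begins. get_calibration takes no time and is no camera call.
- r.sign_off(): hands the job in, once; it reports no verdict.
The state is a dict: "t": time; "qpos": joint angles; "qvel": joint speeds; "tau": joint torques, N m; "eef_pos": TCP position; "tool_rot": TCP orientation; "force": force on the tool from outside, world axes, zero at the start; "torque": the same for the moment, N m; "opening": opening from 0.0 (shut) to 1.0 (fully open).
Only numpy, scipy, OpenCV 4.12 (cv2) and the standard library are available. Lean on these libraries where they do the work, as an engineer would, in place of code of your own. Each camera call takes 0.05 s, during which the arm holds its last target. There are 200 camera calls.

### The job

Put the scrap-metal chest on the jeweller's bench away for the night: push its lid down shut, slide the barrel bolt across by its knob, through the keeper on the lid, until it comes up against its stop, and then turn the handle over towards the front of the chest (the side facing the robot) and right down into the notch, and let go. Find the stop and the notch by feel with a light hand, never ramming or forcing the bolt against its barrel, and leave the other things where they are.

Things in the scene. Friction and masses are not known exactly. Their poses are not given: they have to be found in the camera images.
- chest: Plywood chest with steel corners, 240 (x) x 360 (y) x 110 mm high, fixed to the bench. Origin: centre of its underside; z up, x to its back, y to the left seen from the robot; its front (-x) faces the robot. Its top is level at z = 110: the right part (chest y -180 to -11) is fixed and carries the barrel bolt, the left part (y -9 to 178) is the lid.
- notch (a point): Nominal notch: a point fixed to the chest at chest (-30, -52, 130) mm, on the bolt's axis, axes as the chest's. At the left (+y) end of the barrel's slot a notch 11 mm wide is cut through the barrel's front (-x) side; past it the barrel is closed: the stop. The barrel was fitted by hand, so the true notch lies up to 12 mm either way along y from here and must be felt.
- barrel_bolt: Barrel bolt along chest y: a 14 mm steel rod, 123 long, in a slotted steel barrel 22 across, its top 31 mm above the chest's top, on a back plate 48 wide, 3 thick. Origin: on the chest's top, chest (-30, -118, 110) mm, under the handle at bolt = 0; axes as the chest's; the bolt's axis is 20 mm above it. More than 18 N of rod or handle on barrel or keeper is forcing it.
- bolt (a joint): How far the bolt is slid to the left (chest +y), m: 0 to 0.011 at the start (drawn back). The stop is met somewhere between 0.055 and 0.079. Sliding takes about 3 N; it stays where it is left.
- handle (a joint): Angle of the handle (9 mm square shank with the ball knob) about the bolt's axis, rad: 0 stands straight up through the slot in the barrel's top, which leaves it about 0.1 rad of play; positive turns it towards the chest's front (-x) and down, which only the notch allows; 1.42 is right down, nearly level. Takes about 2.5 N at the knob and stays where it is left.
- knob (a point): Centre of the ball knob (18 mm across) on the handle, 38 mm from the bolt's axis; 58 mm above the chest's top when upright, 26 mm when down in the notch. Fingers can pinch it on its left and right sides (along chest y) throughout: pinched lightly (20 N) it turns between them, squeezed hard it sticks. The last part of the turn can be pressed down from above.
- lid (a joint): Opening angle of the lid, rad: 0 shut, 0.35 to 0.8 at the start. A 12 mm plywood panel, 240 (x) x 187 mm, hinged along its left edge (axis along chest x at chest y = 178, z = 110, level with its upper face); its free edge is on the right. The hinge is stiff: the lid stays where it is left and takes 1 to 6 N near the free edge to push down.
- keeper (a point): Centre of the keeper's opening: a steel staple 34 mm high, 29 wide (x) and 12 long (y) on the lid's upper face, at chest (-30, 18, 130) mm when the lid is shut. The bolt passes through it with 3 mm to spare, and only when the lid is shut.
- lid_press (a point): Point on the lid's upper face, 20 mm in from its free edge (167 mm from the hinge axis) and at chest x = 50, clear of the keeper: a good place to push the lid down.
- tin: Bystander: round aluminium tin, 50 mm across, 24 high, standing on the fixed top of the chest behind the bolt. Origin: centre of its underside.
- wax_tub: Bystander: clear open tub of wax pieces, 150 x 110 x 55 mm high, on the bench left of the chest. Origin: centre of its underside.
- dapping_block: Bystander: 50 mm steel doming cube on the bench right of the chest. Origin: centre of its underside.
- ring_clamp: Bystander: wooden ring clamp, 130 x 30 x 20 mm, lying on the bench right of the chest. Origin: centre of its underside.

How it is judged:
On the way, in this order (a step that is already met when the one before it is completed fails the run):
1. the lid is pushed shut (value of joint lid below 0.03 rad and value of joint bolt below 0.04 m), for 0.2 s.
2. the bolt is slid through the keeper of the shut lid (value of joint lid below 0.03 rad and value of joint bolt above 0.05 m), for 0.1 s.
3. the handle is turned right down into the notch (all of step 2 and value of joint handle above 1.25 rad), for 0.2 s.
At the end, for the whole second after the job is handed in: The lid is shut (joint lid under 0.03 rad), the bolt is through the keeper (joint bolt over 0.050 m), the handle is down in the notch (joint handle over 1.25 rad), and each of the four bystanders is within 20 mm of where it stood (all of step 3 and distance of each of tin, wax_tub, dapping_block, ring_clamp from where it was at the start of the episode below 0.02 m); the robot touches nothing.
It fails at once if the bolt (rod or handle) is rammed or forced against the barrel or the keeper with more than 18 N (contact force between barrel_bolt and chest above 18 N).
It fails at once if the tin is moved more than 20 mm (distance of tin from where it was at the start of the episode above 0.02 m).
It fails at once if the wax tub is moved more than 20 mm (distance of wax_tub from where it was at the start of the episode above 0.02 m).
It fails at once if the dapping block is moved more than 20 mm (distance of dapping_block from where it was at the start of the episode above 0.02 m).
It fails at once if the ring clamp is moved more than 20 mm (distance of ring_clamp from where it was at the start of the episode above 0.02 m).
It also fails if it takes over 64 s, if anything falls off the work surface, if the arm or the gripper's body presses on something with over 40 N, if the wrist force passes 120 N, or if a joint passes its speed limit or range.

## Working session

There is one attempt and no reset: what is moved stays moved. The work goes in short steps, Python scripts to look and compute and a tool call to move; the robot and the scene stay as the last step left them, time stands still between calls to the robot, and variables do not carry over. Pictures are saved under pics/ and viewed, about 8 in all and at most 12, crops included, and the job is handed in when it is done.

Besides the shell and the picture viewer there is one more tool, called after "Emit:" by a JSON object that holds its "api" and its "payload". move_arm: Moves the arm, as the interface text tells. Its arguments: {"type":"object","properties":{"plan":{"type":"array","items":{"type":"array","items":{"type":"number"}}},"hand":{"type":"number"},"newtons":{"type":"number"}},"required":["plan"]}

```bash
mkdir -p pics; python3 - <<'E'
from cell import r, eyes
import cv2,numpy as np
for n in ("side","top"):
    im=eyes.snapshot(n); cv2.imwrite(f"pics/{n}0.png",cv2.resize(im[:,:,::-1],(800,600),interpolation=cv2.INTER_CUBIC))
    np.save(f"pics/{n}0.npy",im)
    c=eyes.get_calibration(n); print(n,c)
o=r.get_obs(); print(o, r.pinch_z)
E
```

```text
side {'mtx': array([[407.92389721,   0.        , 258.11403926],
       [  0.        , 407.92389721, 187.72865074],
       [  0.        ,   0.        ,   1.        ]]), 'R': array([[-0.96774597, -0.25187939,  0.00495121],
       [-0.14550346,  0.5427791 , -0.82717567],
       [ 0.20566109, -0.80121634, -0.5619216 ]]), 't': array([0.58382908, 0.16544803, 1.00544936])}
top {'mtx': array([[412.54597122,   0.        , 248.39368032],
       [  0.        , 412.54597122, 200.65342431],
       [  0.        ,   0.        ,   1.        ]]), 'R': array([[ 0.01832149, -0.99973566, -0.01388971],
       [-0.99164271, -0.01639526, -0.12796844],
       [ 0.12770689,  0.0161182 , -0.99168097]]), 't': array([0.05652444, 0.58548661, 0.95777403])}
{'t': 0.1, 'qpos': array([-1.20858983e+00,  3.51171441e-01,  1.65235128e+00, -3.73047308e-05,
        1.13909530e+00, -8.46092347e-02]), 'qvel': array([-0.00046759, -0.00295824, -0.00156378, -0.00084825, -0.00137228,
       -0.00075607]), 'tau': array([-3.60340064e-04, -4.98031747e+01, -2.85704541e+01,  6.99923979e-02,
        2.38642335e-02, -4.75325533e-05]), 'eef_pos': array([ 0.23755393, -0.49571306,  0.21816459]), 'tool_rot': array([ 9.75146228e-01,  2.21561665e-01, -8.77054797e-05, -5.05407917e-04]), 'force': array([ 0.34145071, -0.35350228,  0.56699531]), 'torque': array([0.01044224, 0.06879067, 0.0778704 ]), 'opening': 1.0021328451730889} -0.0188
```

View pics/top0.png

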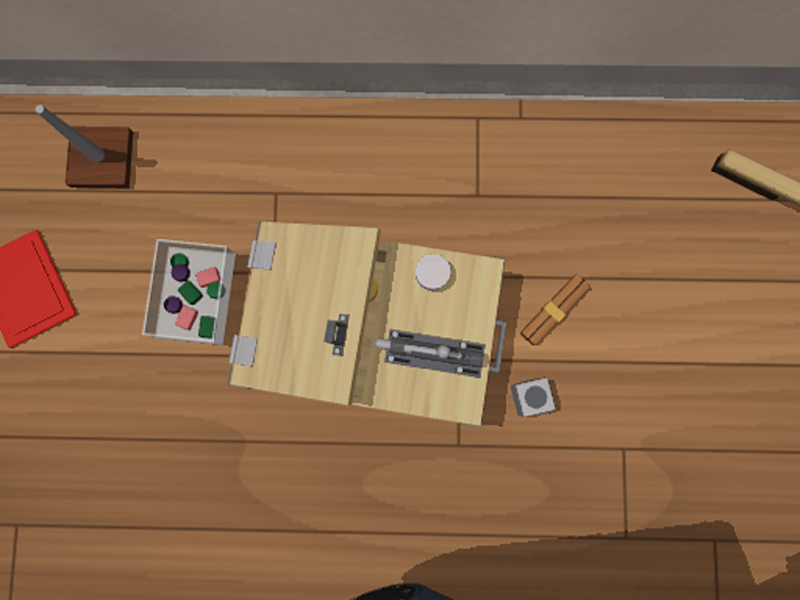

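View pics/side0.png

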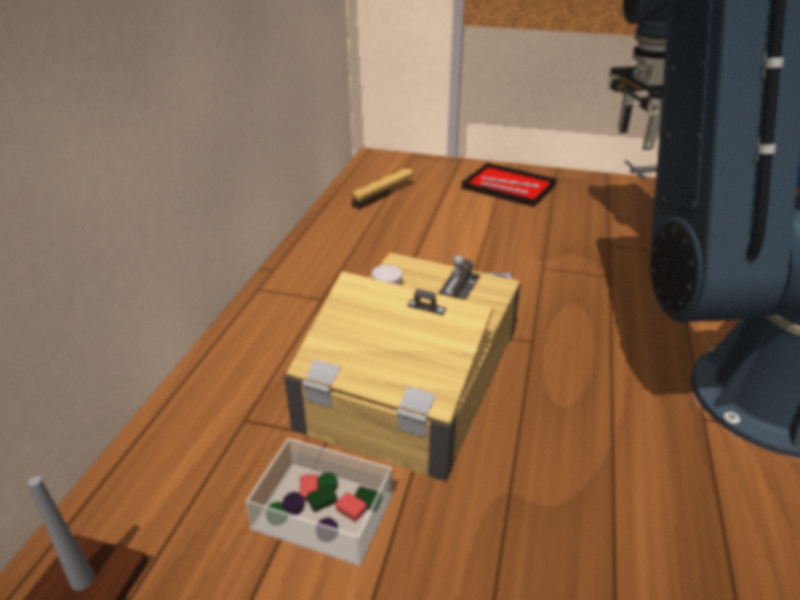

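The top view shows the chest turned slightly, with the lid open on the left at about (230-380, 222-405), the bolt knob near (443,351), and the tin at (433,271). Next I'll enlarge the chest.

```bash
python3 - <<'E'
import cv2,numpy as np
im=np.load("pics/top0.npy")[130:280,140:340,::-1]; cv2.imwrite("pics/topc.png",cv2.resize(im,(800,600),interpolation=cv2.INTER_CUBIC))
E
```

```text
(no output)
```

View pics/topc.png

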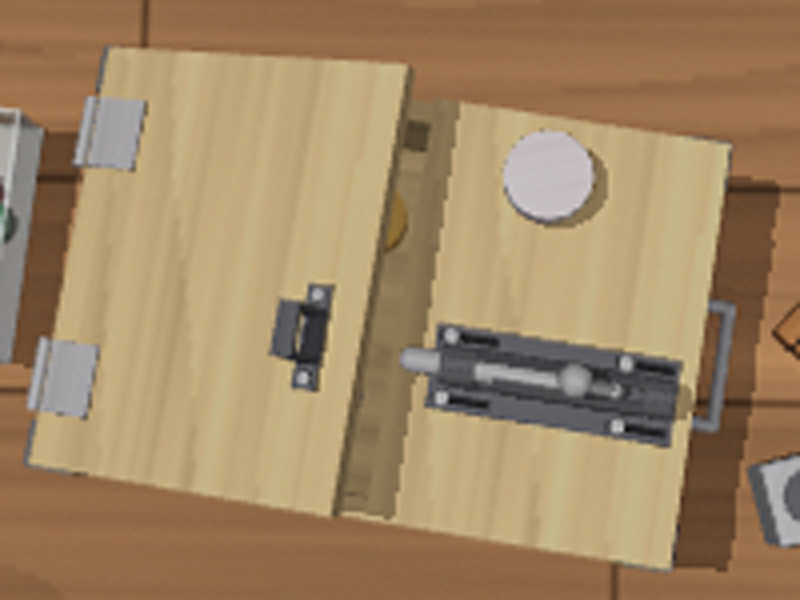

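```bash
cat > h.py <<'E'
import numpy as np
from scipy.optimize import least_squares
from scipy.spatial.transform import Rotation as Ro
from cell import r, eyes
cal={n:eyes.get_calibration(n) for n in("top","side")}
def proj(n,X):
    c=cal[n]; p=np.atleast_2d(X)@np.array(c["R"]).T+c["t"]; q=p@np.array(c["mtx"]).T; return q[:,:2]/q[:,2:]
def C2W(p,c): # c=(x,y,yaw), chest->world
    return np.atleast_2d(c)@Ro.from_euler('z',p[2]).as_matrix().T+[p[0],p[1],0]
def tool():
    o=r.get_obs(); return o,Ro.from_quat(o["tool_rot"]).as_matrix()
E
python3 - <<'E'
from h import *
P=np.array([[120,-11,110],[120,-180,110],[-120,-180,110],[-120,-11,110],[120,178,110],[-120,178,110]])/1e3
uv=np.array([[461,101],[731,144],[671,570],[396,518],[107,47],[27,464]])
px=lambda u:(np.array(u)+.5)/4-.5+[140,130]
def lid(a): return np.array([[x,.178-.187*np.cos(a),.11+.187*np.sin(a)] for x in(.12,-.12)])
def f(p):
    return np.r_[(proj("top",C2W(p,P))-px(uv)).ravel(),(proj("top",C2W(p,lid(p[3])))-px([[411,65],[335,517]])).ravel()]
s=least_squares(f,[.5,0,-.1,.5]);p=s.x;print(p,s.fun.round(1))
# knob: bolt s, angle 0
def g(q): return (proj("top",C2W(p,[[q[1],-.118+q[0],.168]]))-px([[575,379]])).ravel()
k=least_squares(g,[0,-.03]);print("bolt,x",k.x)
print("side check lid corners",proj("side",C2W(p,lid(p[3])))*1.5625, "knob", proj("side",C2W(p,[[-.03,-.118+k.x[0],.168]]))*1.5625)
for n,c in dict(knob=[-.03,-.118+k.x[0],.168],press=[.05,.178-.167*np.cos(p[3]),.11+.167*np.sin(p[3])],pressshut=[.05,.011,.11],notchknob=[-.03,-.052,.168],keeper=[-.03,.018,.13]).items(): print(n,C2W(p,[c]).round(4))
o,R=tool();print(R.round(3), Ro.from_matrix(R).as_euler('ZYX',degrees=True))
E
```

```text
[ 0.56406929  0.09056544 -0.1409789   0.38928941] [-4.4 -0.6  2.   0.   2.1 -0.  -5.4  0.6  2.4  0.4  2.7  0.4  0.3 -0.8
  0.3  0.1]
bolt,x [ 0.013119   -0.03045687]
side check lid corners [[340.55034174 266.68080249]
 [491.18682584 301.67110463]] knob [[455.57400105 259.7259626 ]]
knob [[ 0.5196 -0.0091  0.168 ]]
press [[0.6169 0.1068 0.1734]]
pressshut [[0.6151 0.0944 0.11  ]]
notchknob [[0.5271 0.0433 0.168 ]]
keeper [[0.5369 0.1126 0.13  ]]
[[ 0.902  0.432 -0.   ]
 [ 0.432 -0.902  0.001]
 [ 0.    -0.001 -1.   ]] [ 2.56015492e+01 -3.03133086e-03 -1.79941297e+02]
```

```bash
python3 - <<'E'
from h import *
P=np.array([[120,-180,110],[-120,-180,110],[120,178,110],[-120,178,110]])/1e3
uv=np.array([[731,144],[671,570],[107,47],[27,464]])
px=lambda u:(np.array(u)+.5)/4-.5+[140,130]
def lid(a): return np.array([[x,.178-.187*np.cos(a),.11+.187*np.sin(a)] for x in(.12,-.12)])
def f(p):
    return np.r_[(proj("top",C2W(p,P))-px(uv)).ravel(),(proj("top",C2W(p,lid(p[3])))-px([[411,65],[335,517]])).ravel()]
s=least_squares(f,[.5,0,-.1,.5]);p=s.x;print(p,s.fun.round(1))
def g(q): return (proj("top",C2W(p,[[q[1],-.118+q[0],.168]]))-px([[575,379]])).ravel()
k=least_squares(g,[0,-.03]);print("bolt,x",k.x)
print("side check lid corners",proj("side",C2W(p,lid(p[3])))*1.5625, "knob", proj("side",C2W(p,[[-.03,-.118+k.x[0],.168]]))*1.5625)
print("plate x:",[least_squares(lambda q:(proj("top",C2W(p,[[q[0],q[1],.113]]))-px([c])).ravel(),[0,0]).x.round(4) for c in([440,323],[682,361],[668,445],[426,407])])
for n,c in dict(knob=[-.03,-.118+k.x[0],.168],press=[.05,.178-.167*np.cos(p[3]),.11+.167*np.sin(p[3])],pressshut=[.05,.011,.11],tin=[0,0,0]).items(): print(n,C2W(p,[c]).round(4))
np.save("p.npy",p)
E
```

```text
[ 0.56460338  0.09557167 -0.1424045   0.33389771] [-0.1 -0.1 -0.3 -0.2  0.4  0.   0.4 -0.  -0.2  0.4 -0.1 -0. ]
bolt,x [ 0.00804434 -0.0301255 ]
side check lid corners [[340.60913246 272.4071961 ]
 [490.44235252 307.8310634 ]] knob [[455.76950817 259.76787226]]
plate x: [array([-0.0068, -0.0345]), array([-0.0064, -0.1701]), array([-0.0534, -0.169 ]), array([-0.054 , -0.0343])]
knob [[ 0.5193 -0.009   0.168 ]]
press [[0.617  0.1085 0.1647]]
pressshut [[0.6157 0.0994 0.11  ]]
tin [[0.5646 0.0956 0.    ]]
```

Emit:
{"api": "move_arm", "payload": {"plan": [[0,0,-0.2,1.4],[0,0,-0.4,2.8],[0,0,-0.7,4.2],[0,0,-1,5.5],[0,0,-1,6.76],[0,0,-1,6.76],[0,0,-1,6.76]], "hand": 1, "newtons": 20}}

```text
t: 0.68
eef_pos: [0.2376, -0.4958, 0.2483]
tool_rot: [0.998, -0.07, -0.0, -0.0]
force: [0.0, -0.5, -0.0]
opening: 0.547
```

Emit:
{"api": "move_arm", "payload": {"plan": [[0.5,-1,0,0],[1,-2.2,0,0],[1.5,-3.4,0,0],[2,-4.5,0,0],[2.5,-5.7,0,0],[3.1,-6.9,0,0],[3.6,-8,0,0],[4.1,-9.2,0,0],[4.6,-10.4,0,0],[4.8,-10.8,0,0]]}}

```text
t: 1.52
eef_pos: [0.4276, -0.1923, 0.2483]
tool_rot: [0.998, -0.068, -0.0, -0.001]
force: [-0.9, -1.2, -0.2]
opening: 0.008
```

Emit:
{"api": "move_arm", "payload": {"plan": [[0.5,-1,0,0],[1,-2.2,0,0],[1.5,-3.4,0,0],[2,-4.5,0,0],[2.5,-5.7,0,0],[3.1,-6.9,0,0],[3.6,-8,0,0],[4.1,-9.2,0,0],[4.6,-10.3,0,0],[4.8,-10.8,0,0]]}}

```text
t: 2.35
eef_pos: [0.6163, 0.1078, 0.2476]
tool_rot: [0.998, -0.068, -0.0, -0.0]
force: [0.6, 0.6, -0.3]
opening: 0.003
```

```bash
cat >> h.py <<'E'
def chest():
    p=np.load("p.npy");o,R=tool();d=o["eef_pos"]-[p[0],p[1],0]
    Q=Ro.from_euler('z',p[2]).as_matrix()
    print("t",round(o["t"],2),"tcp chest mm",(Q.T@d*1e3).round(1),"force chest",(Q.T@o["force"]).round(1),"yaw err deg",np.degrees(np.arctan2(R[1,0],R[0,0])-p[2]).round(2),"open",o["opening"])
E
python3 -c "from h import *;chest()"
```

```text
t 2.35 tcp chest mm [ 49.4  19.4 247.6] force chest [ 0.5  0.7 -0.3] yaw err deg 0.32 open 0.002912443657555066
```

Emit:
{"api": "move_arm", "payload": {"plan": [[0,0,-0.0,-0.06],[0,0,0.8,-0.06],[0,0,1.6,-0.06],[0,0,2.4,-0.06],[0,0.05,2.8,-0.06],[0,0.1,3.2,-0.06],[0,0.15,3.5,-0.06],[0,0.2,3.8,-0.06],[0,0.25,4.1,-0.06],[0,0.28,4.3,-0.06]]}}

```text
t: 3.18
eef_pos: [0.6141, 0.0959, 0.1191]
tool_rot: [0.998, -0.069, 0.0, -0.0]
force: [0.5, 2.1, 1.2]
opening: 0.001
```

```bash
python3 -c "from h import *;chest()"
```

```text
t 3.18 tcp chest mm [ 49.    7.3 119.1] force chest [0.2 2.1 1.2] yaw err deg 0.26 open 0.0005913034523386453
```

Emit:
{"api": "move_arm", "payload": {"plan": [[0,-0.25,0,0],[0,-0.25,0.1,0],[0,-0.25,0.15,0],[0,-0.25,0.2,0],[0,-0.25,0.25,0],[0,-0.25,0.28,0],[0,-0.25,0.31,0],[0,-0.25,0.34,0],[0,-0.25,0.34,0]]}}

```text
t: 3.93
eef_pos: [0.6152, 0.1034, 0.1102]
tool_rot: [0.998, -0.069, 0.0, -0.0]
force: [-3.1, 1.6, 7.7]
opening: 0.003
```

```bash
python3 -c "from h import *;chest()"
```

```text
t 3.93 tcp chest mm [ 49.   14.9 110.2] force chest [-3.3  1.1  7.7] yaw err deg 0.25 open 0.00342185762000965
```

Emit:
{"api": "move_arm", "payload": {"plan": [[0,0,0.03,0],[0,0,0.06,0],[0,0,0.08,0],[0,0,0.08,0]]}}

```text
t: 4.27
eef_pos: [0.6153, 0.1034, 0.11]
tool_rot: [0.998, -0.069, 0.001, -0.0]
force: [-12.7, -0.9, 28.3]
opening: 0.003
```

```bash
python3 -c "from h import *;chest()"
```

```text
t 4.27 tcp chest mm [ 49.1  14.9 110. ] force chest [-12.5  -2.7  28.3] yaw err deg 0.26 open 0.003279725171187725
```

Emit:
{"api": "move_arm", "payload": {"plan": [[0,0,-1,0],[0,0,-2.2,0],[0,0,-3.4,0],[-0.6,1,-4,0],[-1.2,2,-4,0],[-1.8,3,-4,0],[-2.4,3.8,-4,0],[-2.63,4.17,-4,-0.05],[-2.63,4.17,-4,-0.05]], "hand": 0}}

```text
t: 5.02
eef_pos: [0.5181, -0.0114, 0.2272]
tool_rot: [0.998, -0.068, -0.0, 0.0]
force: [-1.0, -0.6, 0.5]
opening: 0.498
```

```bash
python3 - <<'E'
from h import *
import cv2
chest()
a=cv2.resize(eyes.snapshot("top")[130:280,140:340,::-1],(800,600),interpolation=cv2.INTER_CUBIC)
cv2.imwrite("pics/top1.png",a)
b=cv2.resize(eyes.snapshot("side")[130:280,180:380,::-1],(800,600),interpolation=cv2.INTER_CUBIC)
cv2.imwrite("pics/side1.png",b)
p=np.load("p.npy")
for n,o in(("top",(140,130)),("side",(180,130))): print(n,(proj(n,C2W(p,[[-.03,-.110,.168],[-.03,.018,.144],[.12,-.009,.11],[-.12,-.009,.11]]))-o)*4)
E
```

```text
t 5.02 tcp chest mm [ -30.9 -112.5  227.2] force chest [-0.9 -0.8  0.5] yaw err deg 0.4 open 0.49820792078312304
top [[573.62058823 377.27528219]
 [334.35066737 342.54609374]
 [429.84141454  95.66708033]
 [359.85478309 517.07032097]]
side [[446.79279162 144.97213155]
 [372.78194633 286.39433761]
 [164.42304615 251.55243667]
 [531.93869465 344.14002921]]
```

View pics/side1.png

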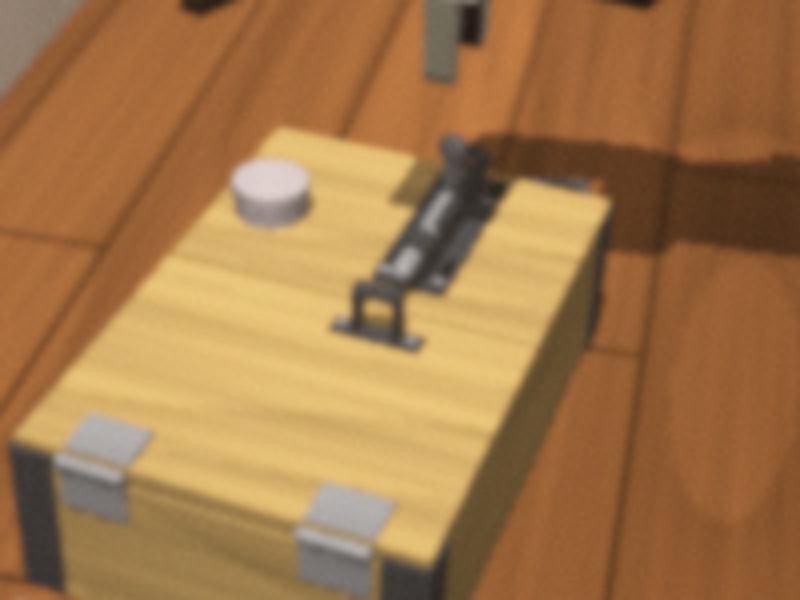

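```bash
python3 - <<'E'
from h import *
p=np.load("p.npy");print((proj("side",C2W(p,[[x,-.1125+.0232+d,.2272] for x in(-.0384,-.0234) for d in (0,.017)]))-(180,130))*4)
E
```

```text
[[453.9935609   79.35461267]
 [444.73897183  92.22732369]
 [430.22858947  74.56039892]
 [420.69986104  87.30512059]]
```

Emit:
{"api": "move_arm", "payload": {"plan": [[0,-0.08,0.7,-0.06],[0,-0.08,1.4,-0.06],[0,-0.08,2,-0.06],[0,-0.08,2.3,-0.06],[0,-0.08,2.5,-0.06],[0,-0.08,2.5,-0.06]]}}

```text
t: 5.62
eef_pos: [0.52, -0.0068, 0.1512]
tool_rot: [0.998, -0.064, -0.001, -0.0]
force: [-1.0, -0.3, -0.7]
opening: 0.5
```

```bash
python3 - <<'E'
from h import *
import cv2
chest()
b=cv2.resize(eyes.snapshot("side")[120:220,220:353,::-1],(798,600),interpolation=cv2.INTER_CUBIC)
cv2.imwrite("pics/side2.png",b)
E
```

```text
t 5.62 tcp chest mm [ -29.6 -107.7  151.2] force chest [-0.9 -0.5 -0.7] yaw err deg 0.84 open 0.5000223564992827
```

View pics/side2.png

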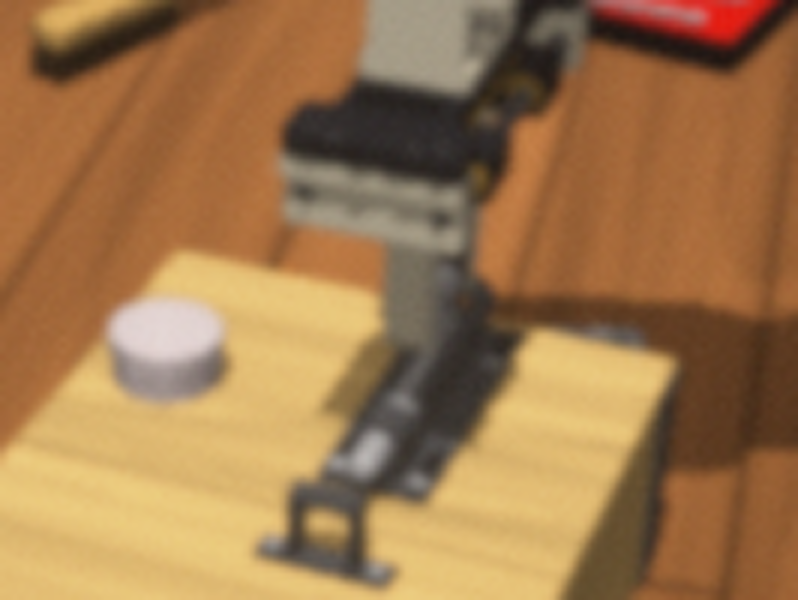

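Side view: the lid is shut. The left finger stands left of the knob, and the knob peeks out to its right at about (465,290), so I'll shift 2 mm towards the front and pinch.

Emit:
{"api": "move_arm", "payload": {"plan": [[-0.07,0.07,0,0.1],[-0.07,0.07,0,0.1],[-0.07,0.07,0,0.1]]}}

```text
t: 5.92
eef_pos: [0.5179, -0.0092, 0.1528]
tool_rot: [0.998, -0.069, 0.001, 0.0]
force: [-0.6, -0.1, -0.1]
opening: 0.498
```

Emit:
{"api": "move_arm", "payload": {"plan": [[0,0,0,0],[0,0,0,0],[0,0,0,0],[0,0,0,0],[0,0,0,0],[0,0,0,0]], "hand": 1, "newtons": 20}}

```text
t: 6.42
eef_pos: [0.5177, -0.0089, 0.1521]
tool_rot: [0.998, -0.068, 0.0, -0.0]
force: [-0.1, 1.1, 1.4]
opening: 0.179
```

```bash
python3 -c "from h import *;chest()"
```

```text
t 6.42 tcp chest mm [ -31.6 -110.1  152.1] force chest [-0.2  1.1  1.4] yaw err deg 0.31 open 0.179452033267083
```

Emit:
{"api": "move_arm", "payload": {"plan": [[0,-0.1,0,0],[0,-0.2,0,0],[0,-0.33,0,0],[0,-0.46,0,0],[0,-0.6,0,0],[0,-0.73,0,0],[0,-0.85,0,0],[0,-0.95,0,0],[0,-1,0,0],[0,-1,0,0]]}}

```text
t: 7.25
eef_pos: [0.5219, 0.0211, 0.1521]
tool_rot: [0.998, -0.068, 0.0, -0.0]
force: [2.0, -0.2, -0.3]
opening: 0.182
```

```bash
python3 -c "from h import *;chest()"
```

```text
t 7.25 tcp chest mm [-31.7 -79.8 152.1] force chest [ 2.   0.  -0.3] yaw err deg 0.33 open 0.1823800883528399
```

Emit:
{"api": "move_arm", "payload": {"plan": [[0,-0.05,0,-0.05],[0,-0.1,0,-0.05],[0,-0.15,0,-0.05],[0,-0.2,0,-0.05],[0,-0.25,0,-0.05],[0,-0.3,0,-0.05],[0,-0.35,0,-0.05],[0,-0.4,0,-0.05],[0,-0.4,0,-0.05],[0,-0.4,0,-0.05]]}}

```text
t: 8.08
eef_pos: [0.5234, 0.0328, 0.1521]
tool_rot: [0.998, -0.066, 0.0, -0.0]
force: [2.7, 0.1, 1.1]
opening: 0.174
```

```bash
python3 -c "from h import *;chest()"
```

```text
t 8.08 tcp chest mm [-31.9 -68.  152.1] force chest [2.7 0.5 1.1] yaw err deg 0.56 open 0.17440925287649725
```

Emit:
{"api": "move_arm", "payload": {"plan": [[0,-0.02,0,0.1],[0,-0.04,0,0.1],[0,-0.06,0,0.1],[0,-0.08,0,0.1],[0,-0.1,0,0.1],[0,-0.12,0,0.1],[0,-0.14,0,0.1],[0,-0.16,0,0.1]]}}

```text
t: 8.75
eef_pos: [0.524, 0.0373, 0.1521]
tool_rot: [0.998, -0.071, 0.0, 0.0]
force: [1.7, -3.3, 2.3]
opening: 0.178
```

Emit:
{"api": "move_arm", "payload": {"plan": [[0,-0.02,0,0],[0,-0.04,0,0],[0,-0.06,0,0],[0,-0.08,0,0],[0,-0.1,0,0]]}}

```text
t: 9.17
eef_pos: [0.5244, 0.0403, 0.1521]
tool_rot: [0.998, -0.071, 0.0, 0.0]
force: [1.8, -6.2, 2.8]
opening: 0.175
```

```bash
python3 -c "from h import *;chest()"
```

```text
t 9.17 tcp chest mm [-31.9 -60.4 152.1] force chest [ 2.6 -5.9  2.8] yaw err deg 0.06 open 0.17503568105521827
```

Emit:
{"api": "move_arm", "payload": {"plan": [[0,-0.01,0,0],[0,-0.02,0,0],[0,-0.03,0,0],[0,-0.03,0,0]]}}

```text
t: 9.5
eef_pos: [0.5244, 0.0404, 0.1521]
tool_rot: [0.998, -0.07, -0.0, 0.001]
force: [1.7, -8.5, 2.1]
opening: 0.177
```

Emit:
{"api": "move_arm", "payload": {"plan": [[0,0,0,0]]}}

```text
t: 9.58
eef_pos: [0.5244, 0.0404, 0.1521]
tool_rot: [0.998, -0.071, -0.0, 0.001]
force: [1.0, -8.6, 2.3]
opening: 0.181
```

Emit:
{"api": "move_arm", "payload": {"plan": [[0,0.03,0,0],[0,0.05,0,0],[0,0.05,0,0]]}}

```text
t: 9.83
eef_pos: [0.5244, 0.0401, 0.152]
tool_rot: [0.997, -0.071, 0.0, -0.0]
force: [2.2, 0.9, 1.6]
opening: 0.181
```

```bash
python3 -c "from h import *;chest()"
```

```text
t 9.83 tcp chest mm [-31.9 -60.7 152. ] force chest [2.  1.2 1.6] yaw err deg 0.05 open 0.18094503393308958
```

Emit:
{"api": "move_arm", "payload": {"plan": [[-0.01,0,0,0],[-0.02,0,0,0],[-0.02,0,0,0]]}}

```text
t: 10.08
eef_pos: [0.5237, 0.0401, 0.152]
tool_rot: [0.998, -0.071, 0.0, -0.0]
force: [3.1, 2.9, 0.8]
opening: 0.179
```

```bash
python3 -c "from h import *;chest()"
```

```text
t 10.08 tcp chest mm [-32.6 -60.7 152. ] force chest [2.7 3.3 0.8] yaw err deg 0.06 open 0.17948897742747516
```

Emit:
{"api": "move_arm", "payload": {"plan": [[-0.01,0,0,0],[-0.02,0,0,0],[-0.03,0,0,0],[-0.03,0,0,0]]}}

```text
t: 10.42
eef_pos: [0.5228, 0.04, 0.152]
tool_rot: [0.998, -0.071, 0.0, -0.0]
force: [2.8, 1.9, 1.4]
opening: 0.179
```

```bash
python3 -c "from h import *;chest()"
```

```text
t 10.42 tcp chest mm [-33.5 -61.  152. ] force chest [2.5 2.3 1.4] yaw err deg 0.06 open 0.17871199146004485
```

Emit:
{"api": "move_arm", "payload": {"plan": [[-0.01,0,0,0],[-0.02,0,0,0],[-0.03,0,0,0],[-0.03,0,0,0]]}}

```text
t: 10.75
eef_pos: [0.5219, 0.04, 0.152]
tool_rot: [0.998, -0.071, -0.0, -0.0]
force: [2.8, 2.4, -1.2]
opening: 0.177
```

```bash
python3 -c "from h import *;chest()"
```

```text
t 10.75 tcp chest mm [-34.4 -61.1 152. ] force chest [ 2.5  2.8 -1.2] yaw err deg 0.06 open 0.17746854594388028
```

Emit:
{"api": "move_arm", "payload": {"plan": [[-0.01,-0.01,0,0],[-0.02,-0.01,0,0],[-0.03,-0.01,0,0],[-0.04,-0.01,0,0],[-0.04,-0.01,0,0]]}}

```text
t: 11.17
eef_pos: [0.5207, 0.0403, 0.1519]
tool_rot: [0.998, -0.071, -0.0, 0.0]
force: [3.8, 0.0, -2.2]
opening: 0.181
```

```bash
python3 -c "from h import *;chest()"
```

```text
t 11.17 tcp chest mm [-35.6 -60.9 151.9] force chest [ 3.8  0.5 -2.2] yaw err deg 0.06 open 0.1807518194182935
```

Emit:
{"api": "move_arm", "payload": {"plan": [[-0.01,0,0,0],[-0.02,0,0,0],[-0.03,0,0,0],[-0.04,0,0,0],[-0.04,0,0,0]]}}

```text
t: 11.58
eef_pos: [0.5194, 0.0406, 0.1519]
tool_rot: [0.998, -0.071, -0.0, 0.0]
force: [3.7, -1.9, -5.3]
opening: 0.178
```

```bash
python3 -c "from h import *;chest()"
```

```text
t 11.58 tcp chest mm [-37.  -60.9 151.9] force chest [ 3.9 -1.4 -5.3] yaw err deg 0.07 open 0.17828226661150579
```

Emit:
{"api": "move_arm", "payload": {"plan": [[0,0,0.02,0],[-0.04,0,0.03,0],[-0.09,0,0.04,0],[-0.14,0,0.055,0],[-0.18,0,0.07,0],[-0.18,0,0.07,0]]}}

```text
t: 12.08
eef_pos: [0.5141, 0.0414, 0.1503]
tool_rot: [0.997, -0.071, 0.0, 0.0]
force: [0.4, -3.0, 5.4]
opening: 0.177
```

```bash
python3 -c "from h import *;chest()"
```

```text
t 12.08 tcp chest mm [-42.3 -60.8 150.3] force chest [ 0.8 -2.9  5.4] yaw err deg 0.05 open 0.17714575764292156
```

Emit:
{"api": "move_arm", "payload": {"plan": [[-0.07,0,0.025,0],[-0.14,0,0.055,0],[-0.2,0,0.085,0],[-0.255,0,0.12,0],[-0.31,0,0.155,0],[-0.363,0,0.19,0],[-0.363,0,0.19,0]]}}

```text
t: 12.67
eef_pos: [0.5029, 0.043, 0.1445]
tool_rot: [0.998, -0.071, -0.0, -0.0]
force: [-1.0, -1.7, 6.3]
opening: 0.177
```

```bash
python3 -c "from h import *;chest()"
```

```text
t 12.67 tcp chest mm [-53.6 -60.8 144.5] force chest [-0.7 -1.8  6.3] yaw err deg 0.06 open 0.17735647464393964
```

Emit:
{"api": "move_arm", "payload": {"plan": [[-0.07,0,0.06,0],[-0.143,0,0.123,0],[-0.205,0,0.195,0],[-0.263,0,0.27,0],[-0.315,0,0.35,0],[-0.363,0,0.433,0],[-0.413,0,0.547,0],[-0.413,0,0.547,0]]}}

```text
t: 13.33
eef_pos: [0.4887, 0.045, 0.1272]
tool_rot: [0.998, -0.071, -0.003, -0.0]
force: [-6.0, -0.8, 2.2]
opening: 0.171
```

```bash
python3 -c "from h import *;chest()"
```

```text
t 13.33 tcp chest mm [-67.9 -60.8 127.2] force chest [-5.8 -1.6  2.2] yaw err deg 0.06 open 0.17081137199127697
```

Emit:
{"api": "move_arm", "payload": {"plan": [[0.03,0,0.04,0],[0.02,0,0.08,0],[0.02,0,0.12,0],[0.01,0,0.15,0],[0.01,0,0.18,0],[0.01,0,0.18,0]]}}

```text
t: 13.83
eef_pos: [0.4875, 0.0451, 0.1219]
tool_rot: [0.998, -0.071, -0.005, 0.0]
force: [-17.9, -0.1, 14.2]
opening: 0.165
```

```bash
python3 -c "from h import *;chest()"
```

```text
t 13.83 tcp chest mm [-69.2 -60.9 121.9] force chest [-17.7  -2.6  14.2] yaw err deg 0.07 open 0.1645717302243848
```

Emit:
{"api": "move_arm", "payload": {"plan": [[-0.03,0,-0.03,0],[-0.05,0,-0.05,0],[-0.05,0,-0.05,0]]}}

```text
t: 14.08
eef_pos: [0.4883, 0.045, 0.1235]
tool_rot: [0.998, -0.071, -0.002, 0.0]
force: [-7.1, -1.6, 3.6]
opening: 0.167
```

```bash
python3 -c "from h import *;chest()"
```

```text
t 14.08 tcp chest mm [-68.3 -60.9 123.5] force chest [-6.8 -2.6  3.6] yaw err deg 0.06 open 0.16670484011242337
```

Emit:
{"api": "move_arm", "payload": {"plan": [[0,0,0,0],[0,0,0,0],[0,0,0,0],[0,0,0,0]], "hand": 0.2}}

```text
t: 14.42
eef_pos: [0.4902, 0.0449, 0.1239]
tool_rot: [0.997, -0.071, 0.0, -0.0]
force: [-0.4, -0.5, -0.2]
opening: 0.381
```

```bash
python3 -c "from h import *;chest()"
```

```text
t 14.42 tcp chest mm [-66.5 -60.7 123.9] force chest [-0.3 -0.6 -0.2] yaw err deg 0.05 open 0.380984108819202
```

Emit:
{"api": "move_arm", "payload": {"plan": [[0,0,-0.5,0],[0,0,-1.2,0],[0,0,-2,0],[-1,0,-3,0],[-2,0,-4,0],[-3,1,-4,0],[-3,1,-4,0]]}}

```text
t: 15.0
eef_pos: [0.3932, 0.0268, 0.245]
tool_rot: [0.998, -0.07, 0.001, 0.0]
force: [-0.3, -0.8, 0.4]
opening: 0.403
```

```bash
python3 - <<'E'
from h import *
import cv2
chest()
b=cv2.resize(eyes.snapshot("side")[120:220,220:353,::-1],(400,300),interpolation=cv2.INTER_CUBIC)
a=cv2.resize(eyes.snapshot("top")[170:260,210:330,::-1],(800,600),interpolation=cv2.INTER_CUBIC)
a[:300,:400]=b
cv2.imwrite("pics/both3.png",a)
E
```

```text
t 15.0 tcp chest mm [-159.9  -92.4  245. ] force chest [-0.2 -0.8  0.4] yaw err deg 0.11 open 0.40290287137160363
```

View pics/both3.png

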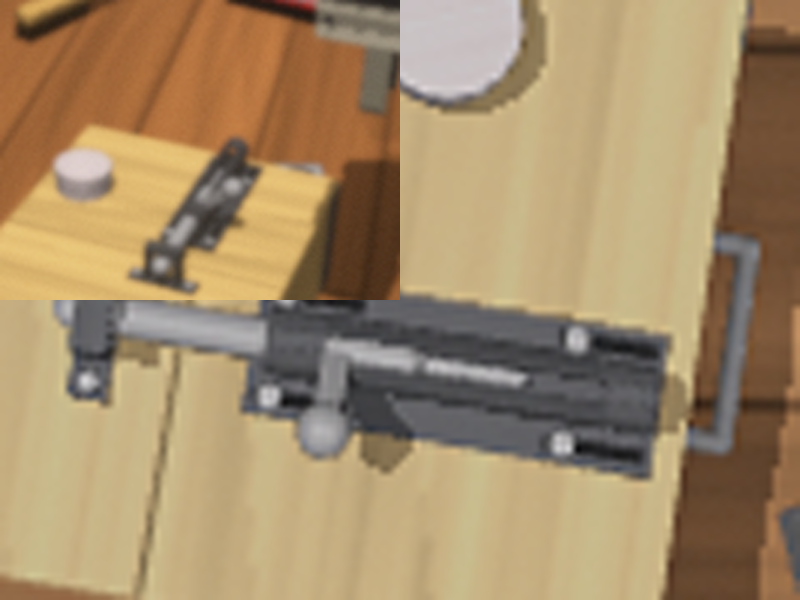

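The view from above shows the rod through the keeper and the handle in the notch, with the knob at about (323,431). The turn isn't known to be complete, so I'll press the last part from above with shut fingers.

Emit:
{"api": "move_arm", "payload": {"plan": [[1,-0.4,0,0],[2,-0.8,0,0],[2.8,-1.05,0.5,0],[3.03,-1.05,1.2,0],[3.03,-1.05,1.9,0],[3.03,-1.05,2.5,0],[3.03,-1.05,2.8,0],[3.03,-1.05,2.8,0]], "hand": 1}}

```text
t: 15.77
eef_pos: [0.4904, 0.0466, 0.1574]
tool_rot: [0.997, -0.071, -0.002, 0.0]
force: [-0.1, 0.7, 0.4]
opening: 0.007
```

Emit:
{"api": "move_arm", "payload": {"plan": [[0,0,0.04,0],[0,0,0.08,0],[0,0,0.12,0],[0,0,0.15,0],[0,0,0.18,0],[0,0,0.21,0],[0,0,0.24,0]]}}

```text
t: 16.35
eef_pos: [0.4907, 0.0463, 0.1529]
tool_rot: [0.998, -0.071, -0.0, -0.0]
force: [-4.9, 0.9, 4.1]
opening: 0.005
```

```bash
python3 -c "from h import *;chest()"
```

```text
t 16.35 tcp chest mm [-66.1 -59.3 152.9] force chest [-5.   0.1  4.1] yaw err deg 0.06 open 0.004539442595458631
```

Emit:
{"api": "move_arm", "payload": {"plan": [[0,0,0,0],[0,0,0.03,0],[0,0,0.03,0]]}}

```text
t: 16.6
eef_pos: [0.4909, 0.0462, 0.1518]
tool_rot: [0.998, -0.071, -0.0, -0.0]
force: [-4.5, 0.6, 3.7]
opening: 0.007
```

```bash
python3 -c "from h import *;chest()"
```

```text
t 16.6 tcp chest mm [-66.  -59.3 151.8] force chest [-4.5 -0.   3.7] yaw err deg 0.05 open 0.00654762248970536
```

Emit:
{"api": "move_arm", "payload": {"plan": [[0,0,0.03,0],[0,0,0.03,0],[0,0,0.03,0]]}}

```text
t: 16.85
eef_pos: [0.4912, 0.0462, 0.1509]
tool_rot: [0.998, -0.071, 0.0, 0.0]
force: [-2.6, 1.2, 2.6]
opening: 0.002
```

```bash
python3 -c "from h import *;chest()"
```

```text
t 16.85 tcp chest mm [-65.6 -59.3 150.9] force chest [-2.8  0.8  2.6] yaw err deg 0.06 open 0.0021709926918030984
```

Emit:
{"api": "move_arm", "payload": {"plan": [[0,0,0.02,0],[0,0,0.04,0],[0,0,0.06,0],[0,0,0.08,0],[0,0,0.08,0]]}}

```text
t: 17.27
eef_pos: [0.4911, 0.0462, 0.1484]
tool_rot: [0.998, -0.071, -0.0, 0.0]
force: [-2.7, 0.9, 2.5]
opening: 0.002
```

```bash
python3 -c "from h import *;chest()"
```

```text
t 17.27 tcp chest mm [-65.7 -59.3 148.4] force chest [-2.8  0.5  2.5] yaw err deg 0.06 open 0.0018109290526069149
```

Emit:
{"api": "move_arm", "payload": {"plan": [[0,0,0.02,0],[0,0,0.04,0],[0,0,0.06,0],[0,0,0.06,0]]}}

```text
t: 17.6
eef_pos: [0.4911, 0.0462, 0.1466]
tool_rot: [0.998, -0.071, -0.0, 0.0]
force: [-2.3, -0.7, 2.4]
opening: 0.003
```

```bash
python3 -c "from h import *;chest()"
```

```text
t 17.6 tcp chest mm [-65.7 -59.3 146.6] force chest [-2.2 -1.   2.4] yaw err deg 0.06 open 0.0030446941468822808
```

Emit:
{"api": "move_arm", "payload": {"plan": [[0,0,0.015,0],[0,0,0.03,0],[0,0,0.03,0]]}}

```text
t: 17.85
eef_pos: [0.4911, 0.0462, 0.1457]
tool_rot: [0.998, -0.071, -0.0, -0.0]
force: [-2.0, 0.2, 1.6]
opening: 0.003
```

```bash
python3 -c "from h import *;chest()"
```

```text
t 17.85 tcp chest mm [-65.7 -59.3 145.7] force chest [-2.  -0.1  1.6] yaw err deg 0.06 open 0.0033213385184631622
```

Emit:
{"api": "move_arm", "payload": {"plan": [[0,0,0.01,0],[0,0,0.02,0],[0,0,0.02,0]]}}

```text
t: 18.1
eef_pos: [0.4912, 0.0462, 0.1452]
tool_rot: [0.998, -0.071, 0.0, 0.0]
force: [-3.6, 0.4, 3.3]
opening: 0.004
```

```bash
python3 -c "from h import *;chest()"
```

```text
t 18.1 tcp chest mm [-65.7 -59.3 145.2] force chest [-3.6 -0.1  3.3] yaw err deg 0.06 open 0.00369647853126774
```

Knob top is at z = 145.2 mm, so the angle is about 1.41 rad, right at the end stop. I'll retreat and check with a picture.

Emit:
{"api": "move_arm", "payload": {"plan": [[0,0,-0.3,0],[0,0,-1,0],[0,0,-2,0],[-1,0.5,-3,0],[-2,1,-3.5,0],[-3,1,-3.5,0],[-3,1,-3.5,0]]}}

```text
t: 18.68
eef_pos: [0.3946, 0.0292, 0.2515]
tool_rot: [0.997, -0.071, 0.001, -0.0]
force: [0.7, 0.1, -0.2]
opening: 0.002
```

```bash
python3 - <<'E'
from h import *
import cv2
chest()
b=cv2.resize(eyes.snapshot("side")[120:270,160:360,::-1],(400,300),interpolation=cv2.INTER_CUBIC)
a=cv2.resize(eyes.snapshot("top")[130:280,140:340,::-1],(800,600),interpolation=cv2.INTER_CUBIC)
cv2.imwrite("pics/both4.png",np.hstack([cv2.resize(b,(400,300)),cv2.resize(a,(400,300))]))
E
```

```text
t 18.68 tcp chest mm [-158.9  -89.8  251.5] force chest [ 0.6  0.2 -0.2] yaw err deg 0.03 open 0.001563976840237421
```

View pics/both4.png

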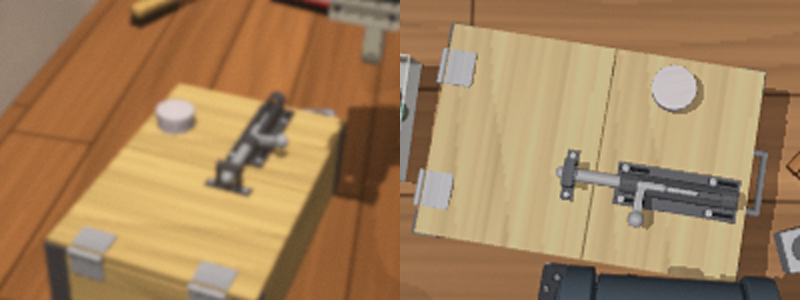

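The lid is shut, the rod goes through the keeper, the knob is down at (636,218), and the tin hasn't moved.

```bash
python3 -c "from cell import r;print(r.sign_off())"
```

```text
the job is handed in; nothing more can be done
None
```

The chest is put away and the job is handed in at about 19 s of the 64 s. The hand-in reported no verdict, so the result rests on my own checks.

- **Lid:** I pushed it down until it came up solid at z = 110 mm, with 28 N through the fingertips.
- **Bolt:** I slid it by its knob until it met the stop at about 0.058 m, by my estimate, with 8.6 N at the wrist. I then eased it back about 0.4 mm.
- **Handle:** I turned it into the notch with the knob pinched. I finished by pressing from above until the knob's top was at 145.2 mm, which is about 1.41 rad.

**Last checks:** The last picture shows the lid shut, the rod through the keeper and the knob down. The tin looks unmoved. I saw no contact with the other bystanders, but I didn't measure any of them again. The arm was clear of everything at hand-in.

**What went less smoothly:** Near the end of the pinched turn, the wrist force reached about 18 N sideways and 14 N vertically. I released the knob and finished by pressing from above at 2–5 N. I can't measure the force between bolt and barrel directly, so I can't rule out that it came close to the 18 N limit then.

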